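# Unlock the paint compressor and park its flywheel just past compression

## Robot

A 6-joint arm with a two-finger parallel gripper is mounted at the origin on the work surface. World frame = base frame: x ahead of the robot, y to its left, z up, the work surface at z = 0. Lengths are in m, angles in degrees, forces in N, time in s.
With the tool pointing down it reaches from about 0.35 to 0.85 m from the base axis. Payload 8.1 kg.
Tool frame: the origin (TCP) lies midway between the tips of the shut fingers; the grasp point (between the pads) lies 19 mm behind it; z points along the fingers, y is the line along which they close (so a half turn about z gives the same grasp; the last joint's range is limited). The gripper opens to 93 mm and grips with 3 to 60 N. Pads are 15 mm wide; open, the fingers measure 128 mm over their backs; the gripper's body (75 mm by 188 mm) begins 65 mm behind the grasp point.
Start: joints at [68.159, 7.471, 85.268, -0, 87.261, -4.893], TCP at [0.175, 0.574, 0.219] pointing down, gripper open.
Joint ranges: [-169.43, 169.43], [-51.17, 129.36], [1.28, 143.12], [-76.62, 256.62], [0, 156.53], [-152.29, 152.29]. Speed limits (degrees/s): [136.94, 136.94, 159.86, 180, 180, 180].

## Interface

Orientations are given as a 3x3 rotation matrix whose columns are the frame's x, y, z axes.
In Python, from bench import manip, imaging, job_done gives the robot as it stands.
- The arm moves only by the tool drive_tool, never from a script. Its argument "increments" is a list of rows, each a list of 6 numbers: the shift along the tool's x, y, z in mm, then the turn, a rotation vector about the tool's x, y, z in rad. In form: [[tx, ty, tz, wx, wy, wz], ...]. A call has exactly 10 rows; each row shifts and turns the commanded pose from where the row before left it, along the tool's axes as they then stand; what a row does not reach is not made up. A row lasts 1/10 s, in which the tool goes at most 50 mm and 8.59 degrees, less where a joint would pass 70% of its speed; a pose out of reach is approached as far as the arm can. A call is refused whole if a number of a shift passes 50 or a number of a turn 0.15, either way. A call with a gripper value outside its range is refused whole. "gripper" is the closure, from -1 (fully open) to 1 (shut), set as the call begins (left out, the last holds). The fingers move at their own pace and stop on an object; "force" is the grip in N (left out, the last holds). Time passes only in rows, so rows that do not move let the fingers close, or fill a call up. It gives the time, the measured TCP pose, the force, the opening and the grip force at its end, in the units of the state.
- manip.observe(): the state, without advancing time (a new reading comes with each control period).
- imaging.get_image(name): name is "side" or "top" or "wrist"; returns the picture (420x560x3 uint8, blue, green, red); there is no depth.
- imaging.camera_params(name): a dict with "fx", "fy", "cx", "cy" (pixels), "rvec" (rotation vector, rad) and "tvec" (3), from world to camera coordinates, as OpenCV has them. Camera axes: x right, y down, z forward; pixel columns grow to the right and rows downward; lengths in m; the calibration is good to about 2 mm. A picture is of the moment at which its call begins: read the wrist's pose just before it. camera_params takes no time and is no camera call; for the wrist camera it gives the pose at the moment of the call.
- job_done(): hands the job in; it is judged then, once.
The state is a dict: "clock": time; "joints": joint angles; "dq": joint speeds; "tau": joint torques, N m; "position": TCP position; "eef_rot": TCP orientation; "contact_force": force on the tool from outside, world axes, zero at the start; "moment": the same for the moment, N m; "grip_width": finger opening in m; "gripper_force": force on a finger pad.
Only numpy, scipy, OpenCV 4.12 (cv2) and the standard library are available. Lean on these libraries where they do the work, as an engineer would, in place of code of your own. Each camera call takes 0.05 s, during which the arm holds its last target. There are 200 camera calls.

## Task

Get the little paint compressor ready to start: take the green T-key out of the crayon stand, press it fully home into the slot of the yellow locking pawl, and turn it clockwise to its stop so that the pawl swings clear; leave the key in. Then turn the red flywheel slowly clockwise (seen from above) by its black knob, feel the resistance climb to its peak, stop in the pocket just past it and let go so that the wheel rests there; never let the wheel spin fast. Do not disturb the pot, tumbler, coral box or trays.

Things in the scene. Friction and masses are not known exactly. Their poses are not given: they have to be found in the camera images.
- key_bar (a point): centre of the green grip bar of the T-key: 64 mm long (this frame's x), 14 mm thick (y), 18 mm tall (z). The key is 84 mm tall, about 0.12 kg. At the start it stands upright in the large hole at one end of the crayon stand, this point about 98 mm above the counter. Lift it 50 mm or more to free it. Its yaw is loose by a few degrees.
- key_flange (a point): underside of the key's round steel flange (40 mm across, 6 mm thick), on the key's axis, 43 mm below key_bar, same axes. Below it hangs the bit, 24 (x) by 12 (y) mm, 32 mm long, the last 8 mm a smaller lead of 20 by 8 mm. Above the flange is a 16 mm round stem, 28 mm tall. Fully home, this point lies at slot.
- slot (a point): centre of the mouth of the keyed slot, on top of the yellow pawl's hub (54 by 50 mm), on the pawl's upright axis, 104 mm above the counter. The slot is 27 mm long (this frame's x), 15 mm wide (y), 34 mm deep; the key fits either way round. The frame turns with the pawl, whose 10 mm wide arm reaches 92 mm along -y, its tip between the flywheel's lugs while locked.
- pawl (a joint): angle of the yellow pawl, 0 = locking (the flywheel's lugs catch on it), grows clockwise seen from above to a hard stop at 1.45 rad. Stays where it is left, friction about 0.06 N m.
- wheel_axis (a point): point on the flywheel's upright axis at the height of the wheel's top face, 108 mm above the counter. The frame is that of the compressor's housing (z up) and does not turn with the wheel. The pawl's axis is 190 mm from it, along +y. The wheel is 186 mm across, red, with eight dark lugs round the rim reaching 106 mm from the axis.
- knob (a point): centre of the black upright knob on the flywheel, 24 mm across, 52 mm tall, 70 mm from the wheel's axis; 134 mm above the counter. It spins freely on its spindle, so the fingers need not turn. Friction takes 2 to 3 N at the knob, rising to 11 to 13 N before the peak. Let go before the peak, the wheel springs back; just past it, the force turns forward and a pocket catches the wheel.
- piston (a joint): stroke in m of the hidden spring piston, a pressure reading: 0 free, about 0.0065 at the peak, 0.004 in the pocket (about 0.33 rad past the peak), 0.0053 on a smaller rise 0.6 rad past the peak, beyond which the wheel runs off forward and it falls to 0. The wheel angle of the peak differs every time and cannot be seen; it comes 1.0 to 2.6 rad clockwise of the start.
- flywheel (a joint): wheel angle, grows clockwise seen from above, free to turn without end once unlocked; its zero has no meaning for the peak.
- pot: bystander: white and blue talavera pot, 136 mm across, 115 mm tall with a plant; origin under its centre.
- tumbler: bystander: stainless steel tumbler, 78 mm across, 150 mm tall; origin under its centre.
- coral_box: bystander: coral plastic box with latched lid, 116 by 176 by 69 mm; origin under its centre.
- trays: bystander: two stacked clear plastic trays, 140 by 230 mm, 112 mm tall; origin under their centre.
- stand: beech crayon stand, fixed, 64 by 190 mm, 55 mm tall, long side along its y; the key's hole (30 mm wide, 45 mm deep) is 65 mm along -y from its origin (under its centre); four crayons at the other end stand up to 87 mm above the counter.

How it is judged:
By the outcome, as a careful person would: the job done as asked, in the order asked, and still so for the second after the job is handed in, with the robot touching nothing.
It also fails if it takes over 72 s, if anything falls off the work surface, if the arm or the gripper's body presses on something with over 40 N, if the wrist force passes 120 N, or if a joint passes its speed limit or range.

## Working session

There is one attempt and no reset: what is moved stays moved. The work goes in short steps, Python scripts to look and compute and a tool call to move; the robot and the scene stay as the last step left them, time stands still between calls to the robot, and variables do not carry over. Pictures are saved under pics/ and viewed, at most 10 in all, crops included, and the job is handed in when it is done.

Besides the shell and the picture viewer there is one more tool, called after ">>>" as name(argument=value, ...), one argument or row to a line, values as JSON. drive_tool: Moves the arm, as the interface text tells. Its arguments: {"type":"object","properties":{"increments":{"type":"array"},"gripper":{"type":"number"},"force":{"type":"number"}},"required":["increments"]}

```bash
mkdir -p pics; cat > h.py <<'E'
import numpy as np, cv2
from bench import manip, imaging, job_done
def cam(n):
    p=imaging.camera_params(n); K=np.array([[p['fx'],0,p['cx']],[0,p['fy'],p['cy']],[0,0,1.]])
    R=cv2.Rodrigues(np.array(p['rvec'],float))[0]; t=np.array(p['tvec'],float).ravel(); return K,R,t
def ray(c,uv):
    K,R,t=c; d=R.T@np.linalg.solve(K,[uv[0],uv[1],1.]); return -R.T@t,d/np.linalg.norm(d)
def onz(c,uv,z):
    o,d=ray(c,uv); return o+d*(z-o[2])/d[2]
def proj(c,P):
    K,R,t=c; q=K@(R@np.asarray(P,float)+t); return q[:2]/q[2]
def tri(obs):
    A=np.zeros((3,3));b=np.zeros(3)
    for c,uv in obs:
        o,d=ray(c,uv);M=np.eye(3)-np.outer(d,d);A+=M;b+=M@o
    return np.linalg.solve(A,b)
E
python3 - <<'E'
from h import *
np.set_printoptions(precision=4,suppress=True)
s=manip.observe();print(s['clock'],s['position'],s['eef_rot'],s['contact_force'],s['grip_width'])
for n in('side','top','wrist'):
    c=cam(n);cv2.imwrite(f'pics/{n}0.png',imaging.get_image(n)); print(n,-c[1].T@c[2],c[0][0,0],c[1])
E
```

```text
0.0 [0.1747 0.5734 0.2176] [[-0.9566  0.2915 -0.0007]
 [ 0.2915  0.9566 -0.0017]
 [ 0.0002 -0.0019 -1.    ]] [ 0.3122 -0.2079 -0.691 ] 0.0929206933972042
side [0.3988 0.9107 0.8433] 513.0758816297606 [[-0.9689 -0.2465  0.021 ]
 [-0.1633  0.5734 -0.8028]
 [ 0.1859 -0.7813 -0.5959]]
top [ 0.4205 -0.0293  1.4275] 488.81885740972945 [[-0.0107 -0.9999 -0.    ]
 [-0.9909  0.0106 -0.1341]
 [ 0.1341 -0.0014 -0.991 ]]
wrist [0.1077 0.5935 0.3838] 304.0453367422773 [[ 0.2909  0.9568 -0.002 ]
 [ 0.9267 -0.2812  0.2493]
 [ 0.2379 -0.0743 -0.9684]]
```

View pics/top0.png

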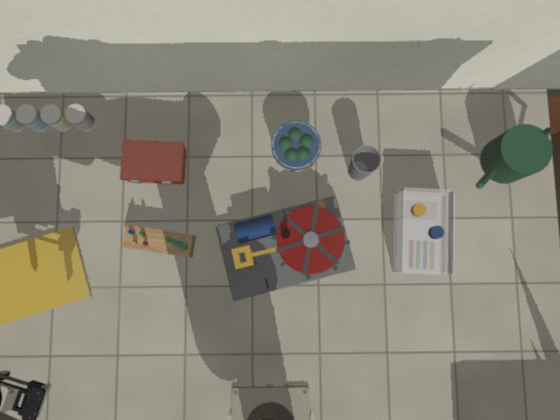

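View pics/side0.png

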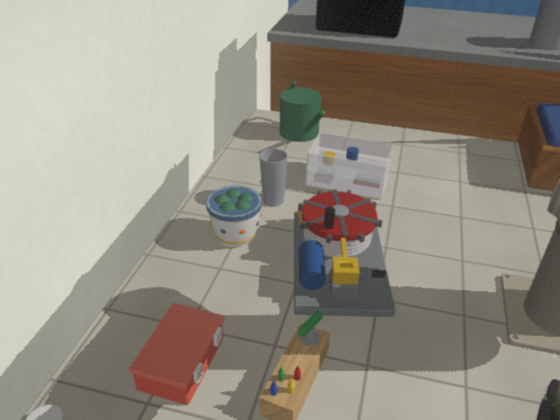

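The top view shows the key bar at about (177,243), the pawl hub at (243,257), the wheel hub at (311,239) and the knob at (286,233). In the side view the key is at (311,322), the hub at (345,270) and the knob at (330,217).

```bash
python3 - <<'E'
from h import *
np.set_printoptions(precision=4,suppress=True)
def mask(im,lo,hi,box):
    h=cv2.cvtColor(im,cv2.COLOR_BGR2HSV); m=cv2.inRange(h,lo,hi); z=np.zeros_like(m); x0,y0,x1,y1=box; z[y0:y1,x0:x1]=m[y0:y1,x0:x1]
    n,l,s,c=cv2.connectedComponentsWithStats(z); i=1+np.argmax(s[1:,4]); return (l==i).astype(np.uint8),s[i],c[i]
ims={n:cv2.imread(f'pics/{n}0.png') for n in('top','side')}
C={n:cam(n) for n in ims}
def show(name,lo,hi,bt,bs):
    r=[]
    for n,b in(('top',bt),('side',bs)):
        m,s,c=mask(ims[n],lo,hi,b); pts=cv2.findNonZero(m); rr=cv2.minAreaRect(pts); print(name,n,s,c,rr); r.append((C[n],c))
    P=tri(r);print(name,P,[proj(c,P)-uv for c,uv in r]); return P
show('key',(40,80,20),(85,255,255),(163,230,195,255),(290,300,330,345))
show('hub',(18,130,80),(35,255,255),(225,235,285,275),(325,230,365,290))
show('wheel',(0,120,50),(12,255,255),(270,200,350,280),(290,185,385,250))
show('knob',(0,0,0),(180,255,45),(278,222,294,242),(322,203,338,232))
for n,b in(('top',(200,180,380,310)),('side',(270,170,410,330))):
    x0,y0,x1,y1=b; cr=cv2.resize(ims[n][y0:y1,x0:x1],None,fx=4,fy=4,interpolation=cv2.INTER_CUBIC); cr=cr[:600,:800]
    cv2.imwrite(f'pics/c_{n}.png',cr)
E
```

```text
key top [166 237  22  13  99] [176.5051 242.8283] ((176.5856170654297, 242.81163024902344), (22.428119659423828, 4.303550720214844), 24.443954467773438)
key side [298 311  25  26 265] [309.8151 323.3698] ((310.0000305175781, 323.0000305175781), (8.485280990600586, 31.11269760131836), 45.0)
key [0.5069 0.251  0.0986] [array([0.0112, 0.1575]), array([-0.2206, -0.0454])]
hub top [232 246  44  23 407] [246.6437 255.7125] ((253.97061157226562, 253.8823699951172), (20.130455017089844, 43.17134094238281), 75.96376037597656)
hub side [332 238  28  46 763] [344.882  267.5898] ((345.5, 260.5), (27.0, 45.0), 0.0)
hub [0.4696 0.0614 0.0854] [array([0.0249, 0.5047]), array([-0.6201, -0.1138])]
wheel top [280 245  27  27 453] [294.6446 257.1214] ((291.84613037109375, 256.26922607421875), (24.906747817993164, 26.475675582885742), 11.309932708740234)
wheel side [344 216  32  25 459] [357.1743 226.9695] ((359.83013916015625, 227.2720947265625), (24.071945190429688, 30.641799926757812), 86.98721313476562)
wheel [ 0.4632 -0.0693  0.1027] [array([0.0381, 0.725 ]), array([-0.816 , -0.1388])]
knob top [282 229   7   8  36] [285.1667 233.    ] ((285.0, 232.5), (7.0, 6.0), 90.0)
knob side [325 217   8  11  39] [328.0513 222.1538] ((328.3599853515625, 221.97998046875), (6.363961219787598, 10.323759078979492), 8.13010311126709)
knob [ 0.5286 -0.0443  0.1214] [array([0.0143, 0.17  ]), array([-0.1921, -0.0365])]
```

View pics/c_top.png

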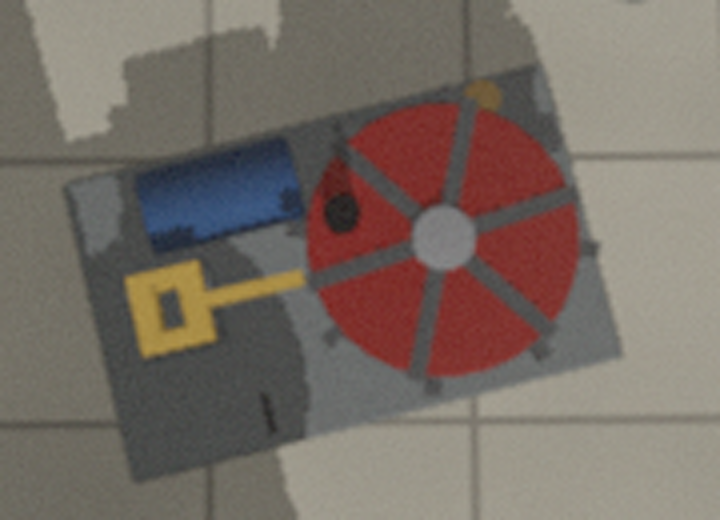

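The knob is at crop (341,213), the wheel centre at (443,238), and the slot in the hub at (171,308). The arm points along -y and slightly toward +x. First I'll move the tool over the key, then turn it.

>>> drive_tool(
  increments=[
    [-41, -21, 0, 0, 0, 0],
    [-41, -21, 0, 0, 0, 0],
    [-41, -21, 0, 0, 0, 0],
    [-41, -21, 0, 0, 0, 0],
    [-41, -21, 0, 0, 0, 0],
    [-41, -21, 0, 0, 0, 0],
    [-41, -21, 0, 0, 0, 0],
    [-41, -21, 0, 0, 0, 0],
    [-41, -21, 0, 0, 0, 0],
    [-41, -21, 0, 0, 0, 0],
  ],
  gripper=-1,
)

```text
clock: 1.15
position: [0.5068, 0.2519, 0.2184]
eef_rot: [[-0.957, 0.292, -0.0], [0.292, 0.957, 0.0], [0.0, -0.0, -1.0]]
contact_force: [0.7, 1.1, 0.9]
grip_width: 0.0932
gripper_force: 0.0
```

>>> drive_tool(
  increments=[
    [0, 0, 0, 0, 0, -0.144],
    [0, 0, 0, 0, 0, -0.144],
    [0, 0, 0, 0, 0, -0.144],
    [0, 0, 0, 0, 0, -0.144],
    [0, 0, 0, 0, 0, -0.144],
    [0, 0, 0, 0, 0, -0.144],
    [0, 0, 0, 0, 0, -0.144],
    [0, 0, 0, 0, 0, -0.144],
    [0, 0, 0, 0, 0, -0.144],
    [0, 0, 0, 0, 0, -0.144],
  ],
)

```text
clock: 2.15
position: [0.5056, 0.2535, 0.2182]
eef_rot: [[-0.408, -0.913, -0.001], [-0.913, 0.408, -0.0], [0.001, 0.001, -1.0]]
contact_force: [0.4, 0.1, -0.3]
grip_width: 0.0932
gripper_force: 0.0
```

```bash
python3 - <<'E'
from h import *
np.set_printoptions(precision=4,suppress=True)
s=manip.observe();print(s['clock'],s['position'],s['eef_rot'],s['joints'],s['contact_force'])
c=cam('wrist');im=imaging.get_image('wrist');cv2.imwrite('pics/w1.png',im)
np.savez('w1.npz',K=c[0],R=c[1],t=c[2])
h=cv2.cvtColor(im,cv2.COLOR_BGR2HSV);m=cv2.inRange(h,(40,80,20),(85,255,255))
n,l,st,ce=cv2.connectedComponentsWithStats(m);i=1+np.argmax(st[1:,4]);print(st[i],ce[i],cv2.minAreaRect(cv2.findNonZero((l==i).astype(np.uint8))))
print(proj(c,[.5069,.251,.0986]))
E
```

```text
2.15 [0.5056 0.2535 0.2182] [[-0.4084 -0.9128 -0.0007]
 [-0.9128  0.4084 -0.0003]
 [ 0.0006  0.0005 -1.    ]] [  21.431     2.2167   90.8652   -0.0001   86.9626 -134.4677] [ 0.3577  0.0857 -0.2553]
[269 169  16  67 940] [276.2606 202.0968] ((276.31378173828125, 202.00730895996094), (14.205461502075195, 66.21466064453125), 1.3322197198867798)
[275.8545 205.6049]
```

View pics/w1.png

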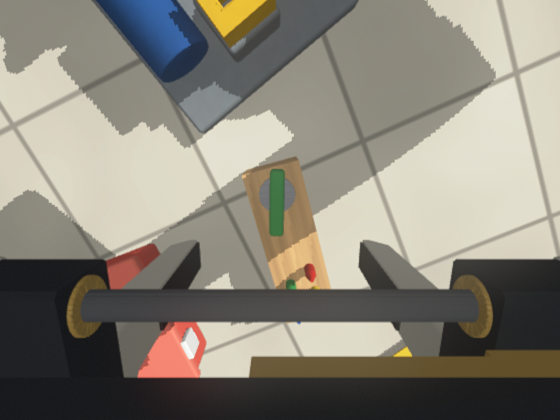

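The wrist view shows the green bar upright at (276,202) and the crayons at (290–315,270–290), clear of the fingers. Next I'll refine the key's pose from all the views.

```bash
python3 - <<'E'
from h import *
np.set_printoptions(precision=4,suppress=True)
f=np.load('w1.npz');c=(f['K'],f['R'],f['t']);im=cv2.imread('pics/w1.png')
h=cv2.cvtColor(im,cv2.COLOR_BGR2HSV);m=cv2.inRange(h,(40,80,20),(85,255,255))[165:240]
y,x=np.nonzero(m);y+=165
P=np.array([onz(c,(a,b),.105)[:2] for a,b in zip(x,y)]);
r=cv2.minAreaRect((P*1000).astype(np.float32));print('top-plane',P.mean(0),r)
vx,vy,_,_=cv2.fitLine(P.astype(np.float32),cv2.DIST_L2,0,0,0).ravel();print('bar yaw',np.degrees(np.arctan2(vy,vx)))
ob=[(c,(276.26,202.1)),(cam('top'),(176.5,242.83)),(cam('side'),(309.8,323.4))]
for sel in([0,1],[0,2],[0,1,2]): print(sel,tri([ob[i] for i in sel]))
R=np.array(manip.observe()['eef_rot']);p=np.array(manip.observe()['position'])
print('tool frame shift',R.T@(tri(ob)-p)*1000)
E
```

```text
top-plane [0.5046 0.247 ] ((504.81451416015625, 247.4215545654297), (63.8588981628418, 13.472455024719238), 64.82878112792969)
bar yaw 64.636696
[0, 1] [0.5093 0.2571 0.0621]
[0, 2] [0.5062 0.2486 0.0957]
[0, 1, 2] [0.5065 0.2498 0.0971]
tool frame shift [  2.9131  -2.2719 121.1044]
```

>>> drive_tool(
  increments=[
    [2.5, -1, 14, 0, 0, 0.01],
    [2.5, -1, 14, 0, 0, 0.01],
    [0, 0, 14, 0, 0, 0],
    [0, 0, 14, 0, 0, 0],
    [0, 0, 14, 0, 0, 0],
    [0, 0, 14, 0, 0, 0],
    [0, 0, 14, 0, 0, 0],
    [0, 0, 14, 0, 0, 0],
    [0, 0, 14, 0, 0, 0],
    [0, 0, 12, 0, 0, 0],
  ],
)

```text
clock: 3.2
position: [0.5054, 0.2481, 0.0793]
eef_rot: [[-0.432, -0.902, -0.001], [-0.902, 0.432, -0.0], [0.0, 0.0, -1.0]]
contact_force: [-0.4, -0.0, -0.6]
grip_width: 0.0928
gripper_force: 0.0
```

>>> drive_tool(
  increments=[
    [0, 0, 0, 0, 0, 0],
    [0, 0, 0, 0, 0, 0],
    [0, 0, 0, 0, 0, 0],
    [0, 0, 0, 0, 0, 0],
    [0, 0, 0, 0, 0, 0],
    [0, 0, 0, 0, 0, 0],
    [0, 0, 0, 0, 0, 0],
    [0, 0, 0, 0, 0, 0],
    [0, 0, 0, 0, 0, 0],
    [0, 0, 0, 0, 0, 0],
  ],
  gripper=1,
  force=45,
)

```text
clock: 4.2
position: [0.5056, 0.2482, 0.0806]
eef_rot: [[-0.432, -0.902, -0.0], [-0.902, 0.432, -0.0], [0.0, 0.0, -1.0]]
contact_force: [0.6, 0.6, -0.4]
grip_width: 0.0173
gripper_force: 0.0
```

>>> drive_tool(
  increments=[
    [0, 0, 0, 0, 0, 0],
    [0, 0, 0, 0, 0, 0],
    [0, 0, 0, 0, 0, 0],
    [0, 0, -10, 0, 0, 0],
    [0, 0, -20, 0, 0, 0],
    [0, 0, -20, 0, 0, 0],
    [0, 0, -20, 0, 0, 0],
    [0, 0, -20, 0, 0, 0],
    [0, 0, -20, 0, 0, 0],
    [0, 0, -15, 0, 0, 0],
  ],
)

```text
clock: 5.2
position: [0.506, 0.2484, 0.2079]
eef_rot: [[-0.432, -0.902, 0.002], [-0.902, 0.432, 0.001], [-0.001, -0.001, -1.0]]
contact_force: [-0.1, 0.2, -0.9]
grip_width: 0.0145
gripper_force: 45.0
```

```bash
python3 - <<'E'
from h import *
np.set_printoptions(precision=4,suppress=True)
s=manip.observe();print(s['clock'],s['position'],s['joints'],s['contact_force'],s['grip_width'],s['gripper_force'])
# refine slot & wheel from top image: slot hole, hub outline; grey wheel hub
im=cv2.imread('pics/top0.png');c=cam('top');hs=cv2.cvtColor(im,cv2.COLOR_BGR2HSV)
y=cv2.inRange(hs,(15,90,60),(35,255,255));sub=y[235:280,222:290]
cn,h=cv2.findContours(cv2.resize(sub,None,fx=1,fy=1),cv2.RETR_CCOMP,cv2.CHAIN_APPROX_NONE)
for k,(a,b) in enumerate(zip(cn,h[0])):
    if len(a)>5: 
        q=a.reshape(-1,2)+[222,235]; print('yc',len(a),b,cv2.minAreaRect(q.astype(np.float32)),onz(c,q.mean(0),.104))
K=s=None
w=cam('wrist');im=imaging.get_image('wrist');cv2.imwrite('pics/w2.png',im);np.savez('w2.npz',K=w[0],R=w[1],t=w[2])
for z in(.104,): print('wheel top',onz(c,(310.75,239.5),.11),'slot',onz(c,(242.75,257),.104))
E
```

```text
5.2 [0.506  0.2484 0.2079] [  20.9327    2.0468   92.1202    0.0014   85.7329 -133.4821] [-0.0939  0.1574 -0.8561] 0.01450328088210252 44.99956727027893
yc 119 [-1 -1  1 -1] ((253.93536376953125, 254.05337524414062), (21.36165428161621, 43.77265167236328), 77.00537872314453) [0.4729 0.0493 0.104 ]
yc 25 [-1 -1 -1  0] ((242.4038543701172, 257.0192565917969), (10.394155502319336, 6.275716304779053), 78.69007110595703) [0.4664 0.0717 0.104 ]
wheel top [ 0.5117 -0.1131  0.11  ] slot [0.4669 0.0707 0.104 ]
```

View pics/w2.png

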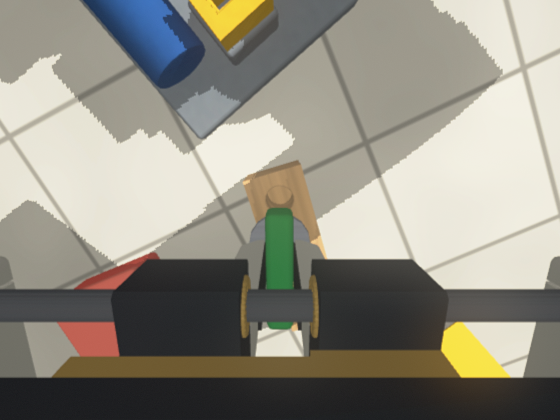

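The key is gripped in line at (279,265), with the hub at the top near (235,15). Next I'll turn it to the slot's yaw (about 103.5°) and stop where the camera can see the slot.

>>> drive_tool(
  increments=[
    [11.4, -11.9, 0, 0, 0, 0.089],
    [10.3, -12.8, 0, 0, 0, 0.089],
    [9.1, -13.7, 0, 0, 0, 0.089],
    [7.9, -14.5, 0, 0, 0, 0.089],
    [6.5, -15.1, 0, 0, 0, 0.089],
    [5.2, -15.6, 0, 0, 0, 0.089],
    [3.8, -16, 0, 0, 0, 0.089],
    [2.3, -16.3, 0, 0, 0, 0.089],
    [0.9, -16.4, 0, 0, 0, 0.089],
    [-0.6, -16.5, 0, 0, 0, 0.089],
  ],
)

```text
clock: 6.25
position: [0.5633, 0.0934, 0.2051]
eef_rot: [[-0.974, -0.228, -0.001], [-0.228, 0.974, -0.0], [0.001, 0.0, -1.0]]
contact_force: [-0.8, 0.7, -1.8]
grip_width: 0.0145
gripper_force: 45.0
```

```bash
python3 - <<'E'
from h import *
np.set_printoptions(precision=4,suppress=True)
s=manip.observe();print(s['clock'],s['position'],s['eef_rot'],s['joints'],s['contact_force'])
w=cam('wrist');im=imaging.get_image('wrist');cv2.imwrite('pics/w3.png',im);np.savez('w3.npz',K=w[0],R=w[1],t=w[2])
print('slot at',proj(w,[.4667,.0712,.104]),'knob',proj(w,[.5286,-.044,.134]),'axis',proj(w,[.5117,-.1131,.108]))
hs=cv2.cvtColor(im,cv2.COLOR_BGR2HSV);y=cv2.inRange(hs,(15,120,60),(35,255,255));y[300:]=0
cn,h=cv2.findContours(y,cv2.RETR_CCOMP,cv2.CHAIN_APPROX_NONE)
for a,b in zip(cn,h[0]):
    if len(a)>15: print(len(a),b,cv2.minAreaRect(a))
E
```

```text
6.25 [0.5633 0.0934 0.2051] [[-0.9735 -0.2285 -0.0008]
 [-0.2285  0.9735 -0.    ]
 [ 0.0008  0.0002 -1.    ]] [  4.2714   3.4167  90.9944   0.0017  85.6372 -98.9374] [-0.7712  0.6564 -1.7807]
slot at [279.8783  96.8251] knob [113.6488 139.5888] axis [47.444  98.3112]
52 [ 2  0 -1 -1] ((109.03292083740234, 281.7096862792969), (25.935827255249023, 3.6634879112243652), 2.385944128036499)
50 [ 4  1  3 -1] ((313.29876708984375, 287.6889953613281), (23.301055908203125, 6.405029773712158), 83.6598129272461)
52 [ 5  2 -1 -1] ((245.4729766845703, 287.6621398925781), (6.740358352661133, 23.509056091308594), 9.462321281433105)
60 [ 6  4 -1 -1] ((549.8019409179688, 215.4434051513672), (22.389768600463867, 12.774531364440918), 15.945395469665527)
415 [-1 10 12 -1] ((239.0, 95.0), (70.0, 142.0), 90.0)
88 [-1 -1 -1 11] ((279.0, 99.0), (18.0, 30.0), 0.0)
```

View pics/w3.png

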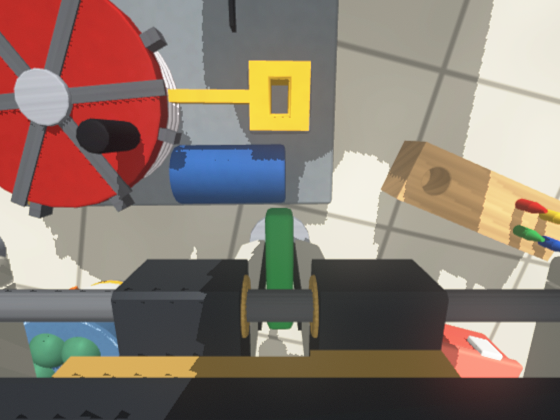

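The slot is axis-aligned in the view at (279,99), with the hub at (249–311,62–130). The knob base is near (125,135) and its top near (92,136). Now I'll work out the shift needed.

```bash
python3 - <<'E'
from h import *
np.set_printoptions(precision=4,suppress=True)
s=manip.observe();R=np.array(s['eef_rot']);p=np.array(s['position'])
f=np.load('w3.npz');c=(f['K'],f['R'],f['t']);im=cv2.imread('pics/w3.png');t=cam('top')
tl=lambda P:R.T@(P-p)*1000
g=cv2.inRange(cv2.cvtColor(im,cv2.COLOR_BGR2HSV),(40,80,20),(85,255,255));g[:200]=0;g[330:]=0;g[:,:255]=0;g[:,310:]=0
ys,xs=np.nonzero(g);print('bar rows',ys.min(),ys.max(),'cols@',[(r,xs[ys==r].min(),xs[ys==r].max()) for r in(212,220,240,250)])
print('bar end tool x if bottom edge z+10:',tl(onz(c,(279.5,ys.min()-.5),p[2]+.010)),'if top:',tl(onz(c,(279.5,ys.min()-.5),p[2]+.028)))
print('bar centre col at row 240 ->',tl(onz(c,(np.mean(xs[ys==240]),240),p[2]+.028)))
for uv in((279,99),(279,97.5),(280,96)): print('slot',uv,onz(c,uv,.104),tl(onz(c,uv,.104)))
for a in((249,61.5),(311,61.5),(249,130.5),(311,130.5)): print('hub corner',tl(onz(c,a,.104)))
print('tri slot',tri([(c,(279.5,98)),(t,(242.4,257))]),'tri axis',tri([(c,(42,97)),(t,(310.75,239.5))]), 'axis onz',onz(c,(42,97),.112))
print('knob top',onz(c,(93,136),.160),'base',onz(c,(122,135),.112), 'top cam',onz(t,(285.3,233.3),.160))
print('hub grey band width px', )
y=cv2.inRange(cv2.cvtColor(im,cv2.COLOR_BGR2HSV),(15,120,60),(35,255,255))[60:135,165:315]
print(''.join('%3d'%v for v in [0]),[ (int(r),np.nonzero(~y[r,95:135]&255)[0][[0,-1]]+260) for r in range(22,58,4) if (y[r,95:135]==0).any()])
E
```

```text
bar rows 208 328 cols@ [(212, np.int64(267), np.int64(290)), (220, np.int64(265), np.int64(292)), (240, np.int64(266), np.int64(292)), (250, np.int64(265), np.int64(293))]
bar end tool x if bottom edge z+10: [32.1409  2.2298 -9.9792] if top: [ 36.5398   2.1605 -27.9758]
bar centre col at row 240 -> [ 20.4584   2.0406 -27.9876]
slot (279, 99) [0.4685 0.0709 0.104 ] [ 97.551    1.5496 101.1543]
slot (279, 97.5) [0.4674 0.0706 0.104 ] [ 98.7223   1.5413 101.1552]
slot (280, 96) [0.4661 0.0712 0.104 ] [ 99.8969   2.36   101.155 ]
hub corner [125.8681 -22.8211 101.2088]
hub corner [126.2312  27.1273 101.1406]
hub corner [ 72.1269 -23.7575 101.1701]
hub corner [ 72.5111  28.9127 101.0982]
tri slot [0.4672 0.0714 0.1022] tri axis [ 0.5114 -0.1129  0.1142] axis onz [ 0.5114 -0.1145  0.112 ]
knob top [ 0.5258 -0.0445  0.16  ] base [ 0.5264 -0.0489  0.112 ] top cam [ 0.5251 -0.0441  0.16  ]
hub grey band width px
  0 [(26, array([271, 287])), (30, array([271, 287])), (34, array([271, 287])), (38, array([271, 287])), (42, array([271, 287])), (46, array([271, 287])), (50, array([271, 287]))]
```

>>> drive_tool(
  increments=[
    [10, 0, 0, 0, 0, 0],
    [10, 0, 0, 0, 0, 0],
    [10, 0, 0, 0, 0, 0],
    [10, 0, 0, 0, 0, 0],
    [10, 0, 0, 0, 0, 0],
    [10, 0, 0, 0, 0, 0],
    [10, 0, 0, 0, 0, 0],
    [10, 0, 0, 0, 0, 0],
    [10, 0, 0, 0, 0, 0],
    [9, 0, 0, 0, 0, 0],
  ],
)

```text
clock: 7.3
position: [0.4663, 0.0709, 0.2057]
eef_rot: [[-0.973, -0.232, 0.0], [-0.232, 0.973, -0.0], [-0.0, -0.0, -1.0]]
contact_force: [-0.4, -0.2, -1.6]
grip_width: 0.0145
gripper_force: 45.0
```

>>> drive_tool(
  increments=[
    [0, 0, 5, 0, 0, 0],
    [0, 0, 8, 0, 0, 0],
    [0, 0, 8, 0, 0, 0],
    [0, 0, 8, 0, 0, 0],
    [0, 0, 6, 0, 0, 0],
    [0, 0, 4, 0, 0, 0],
    [0, 0, 3, 0, 0, 0],
    [0, 0, 3, 0, 0, 0],
    [0, 0, 2, 0, 0, 0],
    [0, 0, 2, 0, 0, 0],
  ],
)

```text
clock: 8.3
position: [0.4673, 0.0711, 0.1567]
eef_rot: [[-0.973, -0.232, 0.0], [-0.232, 0.973, 0.0], [-0.0, -0.0, -1.0]]
contact_force: [0.1, 0.5, -1.1]
grip_width: 0.0146
gripper_force: 45.0
```

>>> drive_tool(
  increments=[
    [0, 0, 2, 0, 0, 0],
    [0, 0, 2, 0, 0, 0],
    [0, 0, 2, 0, 0, 0],
    [0, 0, 2, 0, 0, 0],
    [0, 0, 2, 0, 0, 0],
    [0, 0, 2, 0, 0, 0],
    [0, 0, 0, 0, 0, 0],
    [0, 0, 0, 0, 0, 0],
    [0, 0, 0, 0, 0, 0],
    [0, 0, 0, 0, 0, 0],
  ],
)

```text
clock: 9.3
position: [0.4672, 0.0711, 0.1448]
eef_rot: [[-0.973, -0.232, 0.0], [-0.232, 0.973, -0.0], [-0.0, -0.0, -1.0]]
contact_force: [-0.5, 0.1, -1.4]
grip_width: 0.0144
gripper_force: 45.0
```

>>> drive_tool(
  increments=[
    [0, 0, 3, 0, 0, 0],
    [0, 0, 3, 0, 0, 0],
    [0, 0, 3, 0, 0, 0],
    [0, 0, 2, 0, 0, 0],
    [0, 0, 2, 0, 0, 0],
    [0, 0, 1, 0, 0, 0],
    [0, 0, 1, 0, 0, 0],
    [0, 0, 1, 0, 0, 0],
    [0, 0, 1, 0, 0, 0],
    [0, 0, 1, 0, 0, 0],
  ],
)

```text
clock: 10.3
position: [0.4677, 0.0712, 0.1293]
eef_rot: [[-0.973, -0.232, 0.001], [-0.232, 0.973, 0.0], [-0.001, -0.0, -1.0]]
contact_force: [-12.4, -0.5, 26.7]
grip_width: 0.0148
gripper_force: 45.0
```

>>> drive_tool(
  increments=[
    [0.5, 0, 0, 0, 0, 0],
    [0.5, 0, 0, 0, 0, 0],
    [0, 0, 0.5, 0, 0, 0],
    [0, 0, 0.5, 0, 0, 0],
    [0, 0, 0, 0, 0, 0],
    [0, 0, 0, 0, 0, 0],
    [0, 0, 0, 0, 0, 0],
    [0, 0, 0, 0, 0, 0],
    [0, 0, 0, 0, 0, 0],
    [0, 0, 0, 0, 0, 0],
  ],
)

```text
clock: 11.3
position: [0.4675, 0.0711, 0.1293]
eef_rot: [[-0.973, -0.232, 0.003], [-0.232, 0.973, 0.0], [-0.003, -0.0, -1.0]]
contact_force: [-10.9, -0.6, 23.4]
grip_width: 0.0146
gripper_force: 45.0
```

>>> drive_tool(
  increments=[
    [0, 0, -1, 0, 0, 0.05],
    [0, 0, -0.5, 0, 0, 0.1],
    [0, 0, 0, 0, 0, 0.1],
    [0, 0, 0, 0, 0, 0.1],
    [0, 0, 0, 0, 0, 0.1],
    [0, 0, 0, 0, 0, 0.1],
    [0, 0, 0, 0, 0, 0.1],
    [0, 0, 0, 0, 0, 0.1],
    [0, 0, 0, 0, 0, 0.1],
    [0, 0, 0, 0, 0, 0.1],
  ],
)

```text
clock: 12.3
position: [0.4679, 0.071, 0.1295]
eef_rot: [[-0.752, 0.659, 0.004], [0.659, 0.752, 0.0], [-0.003, 0.003, -1.0]]
contact_force: [-0.5, -0.3, 10.2]
grip_width: 0.0144
gripper_force: 45.0
```

```bash
python3 - <<'E'
from h import *
np.set_printoptions(precision=4,suppress=True)
s=manip.observe();print(s['clock'],s['position'],s['joints'],s['contact_force'],s['moment'])
E
```

```text
12.3 [0.4679 0.071  0.1295] [  2.4164  -9.2831 111.2981  -0.0017  77.741  -46.3473] [-0.4573 -0.3332 10.1847] [0.0173 0.1747 0.0638]
```

>>> drive_tool(
  increments=[
    [0, 0, 0, 0, 0, 0.1],
    [0, 0, 0, 0, 0, 0.1],
    [0, 0, 0, 0, 0, 0.1],
    [0, 0, 0, 0, 0, 0.08],
    [0, 0, 0, 0, 0, 0.06],
    [0, 0, 0, 0, 0, 0.05],
    [0, 0, 0, 0, 0, 0.04],
    [0, 0, 0, 0, 0, 0.04],
    [0, 0, 0, 0, 0, 0.04],
    [0, 0, 0, 0, 0, 0.04],
  ],
)

```text
clock: 13.3
position: [0.4679, 0.0709, 0.1294]
eef_rot: [[-0.202, 0.979, 0.004], [0.979, 0.202, -0.0], [-0.001, 0.004, -1.0]]
contact_force: [-2.8, -1.3, 9.7]
grip_width: 0.0149
gripper_force: 45.0
```

```bash
python3 - <<'E'
from h import *
np.set_printoptions(precision=4,suppress=True)
s=manip.observe();print(s['clock'],s['position'],s['joints'],s['contact_force'],s['moment'])
R=np.array(s['eef_rot']);print(np.degrees(np.arctan2(R[1,0],R[0,0])))
im=imaging.get_image('side');cv2.imwrite('pics/s1.png',cv2.resize(im[190:320,270:410],None,fx=4,fy=4,interpolation=cv2.INTER_CUBIC))
E
```

```text
13.3 [0.4679 0.0709 0.1294] [  2.4109  -9.2824 111.3025  -0.0131  77.7368  -9.247 ] [-2.7574 -1.2561  9.6654] [-0.0864  0.4204  0.1496]
101.66053403648255
```

>>> drive_tool(
  increments=[
    [0, 0, 0, 0, 0, 0.03],
    [0, 0, 0, 0, 0, 0.03],
    [0, 0, 0, 0, 0, 0.03],
    [0, 0, 0, 0, 0, 0.03],
    [0, 0, 0, 0, 0, 0],
    [0, 0, 0, 0, 0, 0],
    [0, 0, 0, 0, 0, 0],
    [0, 0, 0, 0, 0, 0],
    [0, 0, 0, 0, 0, 0],
    [0, 0, 0, 0, 0, 0],
  ],
)

```text
clock: 14.35
position: [0.4679, 0.0706, 0.1294]
eef_rot: [[-0.085, 0.996, 0.004], [0.996, 0.085, -0.001], [-0.001, 0.004, -1.0]]
contact_force: [-1.3, -1.7, 11.3]
grip_width: 0.0146
gripper_force: 45.6
```

```bash
python3 - <<'E'
from h import *
np.set_printoptions(precision=4,suppress=True)
s=manip.observe();print(s['clock'],s['position'],s['joints'],s['contact_force'],s['moment'])
R=np.array(s['eef_rot']);print(np.degrees(np.arctan2(R[1,0],R[0,0])))
im=imaging.get_image('side');cv2.imwrite('pics/s1.png',cv2.resize(im[190:320,270:410],None,fx=4,fy=4,interpolation=cv2.INTER_CUBIC))
E
```

```text
14.35 [0.4679 0.0706 0.1294] [  2.4079  -9.2855 111.3023  -0.0504  77.7508  -2.4836] [-1.3029 -1.6545 11.3129] [-0.5223  0.2872  0.442 ]
94.90198140323096
```

View pics/s1.png

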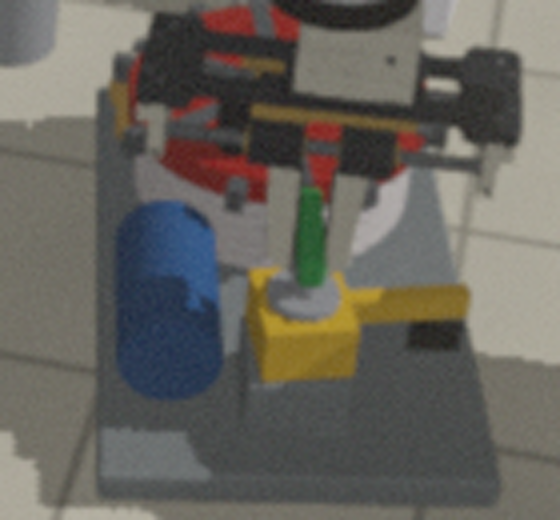

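The flange sits flush on the hub, and the pawl arm has swung out to the dark stop at (435,330) in the crop. The moment climbed, so the pawl is at its stop. Release and lift.

>>> drive_tool(
  increments=[
    [0, 0, 0, 0, 0, -0.04],
    [0, 0, 0, 0, 0, 0],
    [0, 0, 0, 0, 0, 0],
    [0, 0, 0, 0, 0, 0],
    [0, 0, 0, 0, 0, 0],
    [0, 0, 0, 0, 0, 0],
    [0, 0, 0, 0, 0, 0],
    [0, 0, -8, 0, 0, 0],
    [0, 0, -16, 0, 0, 0],
    [0, 0, -16, 0, 0, 0],
  ],
  gripper=-0.3,
)

```text
clock: 15.4
position: [0.4659, 0.0709, 0.1679]
eef_rot: [[-0.125, 0.992, -0.001], [0.992, 0.125, -0.0], [0.0, -0.001, -1.0]]
contact_force: [-0.7, -0.1, 1.2]
grip_width: 0.0602
gripper_force: 0.0
```

```bash
python3 - <<'E'
from h import *
np.set_printoptions(precision=4,suppress=True)
s=manip.observe();print(s['clock'],s['position'],s['joints'],s['contact_force'],s['grip_width'])
# wheel axis checks: red mask circle in top and centre/knob
t=cam('top');im=cv2.imread('pics/top0.png');hs=cv2.cvtColor(im,cv2.COLOR_BGR2HSV)
m=cv2.inRange(hs,(0,120,50),(10,255,255))|cv2.inRange(hs,(170,120,50),(180,255,255));m[:195]=0;m[285:]=0;m[:,:265]=0;m[:,:]=m
m[:,360:]=0
hull=cv2.convexHull(cv2.findNonZero(m));(cx,cy),r=cv2.minEnclosingCircle(hull);print(cx,cy,r,onz(t,(cx,cy),.108))
f=np.load('w3.npz');c=(f['K'],f['R'],f['t'])
A=np.array([.5114,-.1135]);
K=tri([(c,(93,136)),(t,(285.3,233.3))]);print('knob top tri',K,np.linalg.norm(K[:2]-A),np.degrees(np.arctan2(*(K[:2]-A)[::-1])))
E
```

```text
15.4 [0.4659 0.0709 0.1679] [  2.4112 -11.1757 108.8396  -0.0004  82.3668  -4.7442] [-0.6634 -0.0763  1.1802] 0.06018516001366033
310.3336486816406 239.3225555419922 34.03711700439453 [ 0.5123 -0.1121  0.108 ]
knob top tri [ 0.5253 -0.0441  0.1607] 0.07079535959887251 78.65552716289002
```

>>> drive_tool(
  increments=[
    [0, 0, -8, 0, 0, 0],
    [-13.5, 5, -8, 0, 0, 0],
    [-13.5, 5, 0, 0, 0, 0],
    [-13.5, 5, 0, 0, 0, 0],
    [-13.5, 5, 0, 0, 0, 0],
    [-13.5, 5, 0, 0, 0, 0],
    [-13.5, 5, 0, 0, 0, 0],
    [-13.5, 5, 0, 0, 0, 0],
    [-13.5, 5, 0, 0, 0, 0],
    [-13.5, 5, 0, 0, 0, 0],
  ],
)

```text
clock: 16.4
position: [0.5265, -0.0452, 0.1831]
eef_rot: [[-0.125, 0.992, -0.0], [0.992, 0.125, -0.0], [-0.0, -0.0, -1.0]]
contact_force: [0.3, -0.0, -0.7]
grip_width: 0.0606
gripper_force: 0.0
```

```bash
python3 - <<'E'
from h import *
np.set_printoptions(precision=4,suppress=True)
s=manip.observe();print(s['clock'],s['position'],s['joints'],s['contact_force'],s['moment'])
R=np.array(s['eef_rot']);p=np.array(s['position']);print('to knob',R.T@(np.array([.5255,-.0444,.124])-p)*1000)
w=cam('wrist');im=imaging.get_image('wrist');cv2.imwrite('pics/w4.png',im)
print('knob top should be',proj(w,[.5255,-.0444,.16]))
E
```

```text
16.4 [ 0.5265 -0.0452  0.1831] [-10.4682  -2.5396  99.2985  -0.0013  83.2437 -17.624 ] [ 0.3274 -0.0193 -0.6548] [-0.0652  0.0599 -0.0572]
to knob [ 0.9332 -0.8673 59.0783]
knob top should be [279.8587 239.1734]
```

View pics/w4.png

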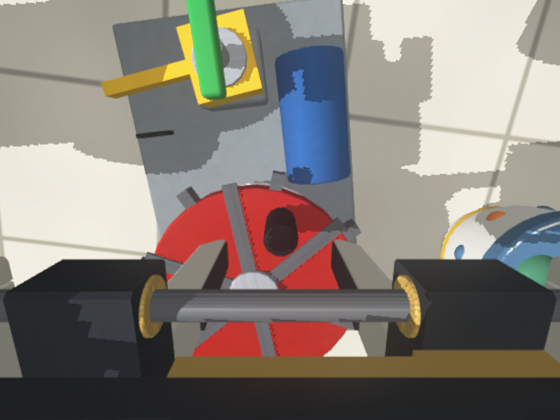

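The knob top is at (281,240), where predicted. The pawl arm, from (190,72) to (107,90), is about 83° from locked, so it is at the stop. Descend on the knob.

>>> drive_tool(
  increments=[
    [1, -1, 6, 0, 0, -0.035],
    [0, 0, 6, 0, 0, -0.035],
    [0, 0, 6, 0, 0, -0.035],
    [0, 0, 6, 0, 0, -0.035],
    [0, 0, 6, 0, 0, -0.035],
    [0, 0, 6, 0, 0, -0.035],
    [0, 0, 6, 0, 0, -0.035],
    [0, 0, 6, 0, 0, -0.035],
    [0, 0, 6, 0, 0, -0.035],
    [0, 0, 5, 0, 0, -0.035],
  ],
)

```text
clock: 17.45
position: [0.5248, -0.0432, 0.1238]
eef_rot: [[-0.459, 0.889, -0.0], [0.889, 0.459, 0.0], [0.0, -0.0, -1.0]]
contact_force: [-0.6, -0.5, 0.9]
grip_width: 0.0602
gripper_force: 0.0
```

>>> drive_tool(
  increments=[
    [0, 0, 0, 0, 0, 0],
    [0, 0, 0, 0, 0, 0],
    [0, 0, 0, 0, 0, 0],
    [0, 0, 0, 0, 0, 0],
    [0, 0, 0, 0, 0, 0],
    [0, 0, 0, 0, 0, 0],
    [0, 0, 0, 0, 0, 0],
    [0, 0, 0, 0, 0, 0],
    [0, 0, 0, 0, 0, 0],
    [0, 0, 0, 0, 0, 0],
  ],
  gripper=1,
  force=30,
)

```text
clock: 18.45
position: [0.5252, -0.043, 0.1245]
eef_rot: [[-0.457, 0.889, 0.001], [0.889, 0.457, 0.0], [-0.0, 0.001, -1.0]]
contact_force: [2.5, 2.7, 2.3]
grip_width: 0.0235
gripper_force: 30.0
```

```bash
cat > st.py <<'E'
from h import *
np.set_printoptions(precision=3,suppress=True)
A=np.array([.512,-.113])
s=manip.observe();p=np.array(s['position']);R=np.array(s['eef_rot']);r=p[:2]-A;ph=np.arctan2(r[1],r[0]);u=r/np.linalg.norm(r);t=np.array([u[1],-u[0]])
F=np.array(s['contact_force']);print('t',s['clock'],'phi',ph,'r',np.linalg.norm(r),'Ftan',F[:2]@t,'Frad',F[:2]@u,'Fz',F[2],'yaw_y',np.degrees(np.arctan2(R[1,1],R[0,1])),'j6',s['joints'][5],'z',p[2],'w',s['grip_width'],s['gripper_force'])
e=R.T@np.r_[t,0];e2=R.T@np.r_[u,0];print('tangent in tool',e,'radial in tool',e2)
E
python3 st.py
```

```text
t 18.45 phi 1.3840024353572515 r 0.07122389288093055 Ftan 1.9567033484702454 Frad 3.0994561702972296 Fz 2.278397050485145 yaw_y 27.219453941463666 j6 -37.498380527946345 z 0.12448081866247643 w 0.02350222120109683 30.000320971012115
tangent in tool [-0.615  0.789  0.001] radial in tool [0.789 0.615 0.   ]
```

>>> drive_tool(
  increments=[
    [-1.32, 1.64, 0, 0, 0, 0.03],
    [-1.32, 1.64, 0, 0, 0, 0.03],
    [-1.32, 1.64, 0, 0, 0, 0.03],
    [-1.32, 1.64, 0, 0, 0, 0.03],
    [-1.32, 1.64, 0, 0, 0, 0.03],
    [-1.32, 1.64, 0, 0, 0, 0.03],
    [-1.32, 1.64, 0, 0, 0, 0.03],
    [-1.32, 1.64, 0, 0, 0, 0.03],
    [-1.32, 1.64, 0, 0, 0, 0.03],
    [-1.32, 1.64, 0, 0, 0, 0.03],
  ],
)

```text
clock: 19.45
position: [0.5446, -0.0494, 0.1245]
eef_rot: [[-0.172, 0.985, -0.0], [0.985, 0.172, 0.001], [0.001, -0.0, -1.0]]
contact_force: [-0.6, 5.1, 6.0]
grip_width: 0.0238
gripper_force: 30.0
```

```bash
python3 st.py
```

```text
t 19.45 phi 1.0965140958310822 r 0.0714414791454615 Ftan -2.8455825397147447 Frad 4.2872193495918225 Fz 5.991004880754049 yaw_y 9.925639087293927 j6 -20.540700856470572 z 0.12445818323460633 w 0.023750017349002814 30.00055879354477
tangent in tool [-0.603  0.798 -0.001] radial in tool [0.798 0.603 0.001]
```

>>> drive_tool(
  increments=[
    [-1.32, 1.64, 0, 0, 0, 0.03],
    [-1.32, 1.64, 0, 0, 0, 0.03],
    [-1.32, 1.64, 0, 0, 0, 0.03],
    [-1.32, 1.64, 0, 0, 0, 0.03],
    [-1.32, 1.64, 0, 0, 0, 0.03],
    [-1.32, 1.64, 0, 0, 0, 0.03],
    [-1.32, 1.64, 0, 0, 0, 0.03],
    [-1.32, 1.64, 0, 0, 0, 0.03],
    [-1.32, 1.64, 0, 0, 0, 0.03],
    [-1.32, 1.64, 0, 0, 0, 0.03],
  ],
)

```text
clock: 20.45
position: [0.562, -0.0616, 0.1245]
eef_rot: [[0.126, 0.992, 0.001], [0.992, -0.126, 0.002], [0.002, 0.001, -1.0]]
contact_force: [2.1, 7.4, 3.8]
grip_width: 0.0236
gripper_force: 30.0
```

```bash
python3 st.py
```

```text
t 20.45 phi 0.7991608773145411 r 0.0717423209358968 Ftan -3.6491664582181818 Frad 6.712919664768681 Fz 3.7684239746315873 yaw_y -7.255631336548107 j6 -4.28283903914961 z 0.12447874763607611 w 0.023588982785623984 30.000058114528656
tangent in tool [-0.601  0.799 -0.   ] radial in tool [0.799 0.601 0.002]
```

>>> drive_tool(
  increments=[
    [-1.1, 1.85, 0, 0, 0, 0.03],
    [-1.1, 1.85, 0, 0, 0, 0.03],
    [-1.1, 1.85, 0, 0, 0, 0.03],
    [-1.1, 1.85, 0, 0, 0, 0.03],
    [-1.32, 1.64, 0, 0, 0, 0.03],
    [-1.32, 1.64, 0, 0, 0, 0.03],
    [-1.32, 1.64, 0, 0, 0, 0.03],
    [-1.32, 1.64, 0, 0, 0, 0.03],
    [-1.32, 1.64, 0, 0, 0, 0.03],
    [-1.32, 1.64, 0, 0, 0, 0.03],
  ],
)

```text
clock: 21.45
position: [0.5755, -0.0787, 0.1245]
eef_rot: [[0.414, 0.91, 0.001], [0.91, -0.414, 0.0], [0.001, 0.001, -1.0]]
contact_force: [3.6, 4.3, 4.1]
grip_width: 0.0235
gripper_force: 30.0
```

```bash
sed -i 's/A=.*/A=np.array([.513,-.112])/' st.py; python3 st.py
```

```text
t 21.45 phi 0.4896394541884248 r 0.07077403379622975 Ftan -2.113382201579098 Frad 5.256042788205181 Fz 4.125990427439426 yaw_y -24.478184068750323 j6 11.60655775726723 z 0.12447722225396764 w 0.023508781644603204 30.00035673379898
tangent in tool [-0.608  0.794  0.   ] radial in tool [0.794 0.608 0.001]
```

>>> drive_tool(
  increments=[
    [-1.05, 1.4, 0, 0, 0, 0.025],
    [-1.05, 1.4, 0, 0, 0, 0.025],
    [-1.05, 1.4, 0, 0, 0, 0.025],
    [-1.05, 1.4, 0, 0, 0, 0.025],
    [-1.05, 1.4, 0, 0, 0, 0.025],
    [-1.05, 1.4, 0, 0, 0, 0.025],
    [-1.05, 1.4, 0, 0, 0, 0.025],
    [-1.05, 1.4, 0, 0, 0, 0.025],
    [-1.05, 1.4, 0, 0, 0, 0.025],
    [-1.05, 1.4, 0, 0, 0, 0.025],
  ],
)

```text
clock: 22.45
position: [0.5821, -0.0951, 0.1245]
eef_rot: [[0.627, 0.779, 0.001], [0.779, -0.627, -0.0], [0.001, 0.001, -1.0]]
contact_force: [3.0, 3.5, 3.8]
grip_width: 0.0235
gripper_force: 30.0
```

```bash
python3 st.py
```

```text
t 22.45 phi 0.23977336792947698 r 0.07118331641685935 Ftan -2.694349589363472 Frad 3.7570857086241443 Fz 3.8316282437500764 yaw_y -38.798421659036435 j6 24.52829154105366 z 0.12448984421918646 w 0.02348306239072475 30.000485479831696
tangent in tool [-0.608  0.794  0.   ] radial in tool [0.794 0.608 0.001]
```

>>> drive_tool(
  increments=[
    [-1.05, 1.4, 0, 0, 0, 0.025],
    [-1.05, 1.4, 0, 0, 0, 0.025],
    [-1.05, 1.4, 0, 0, 0, 0.025],
    [-1.05, 1.4, 0, 0, 0, 0.025],
    [-1.05, 1.4, 0, 0, 0, 0.025],
    [-1.05, 1.4, 0, 0, 0, 0.025],
    [-1.05, 1.4, 0, 0, 0, 0.025],
    [-1.05, 1.4, 0, 0, 0, 0.025],
    [-1.05, 1.4, 0, 0, 0, 0.025],
    [-1.05, 1.4, 0, 0, 0, 0.025],
  ],
)

```text
clock: 23.45
position: [0.5846, -0.1114, 0.1245]
eef_rot: [[0.8, 0.6, 0.001], [0.6, -0.8, 0.002], [0.002, -0.0, -1.0]]
contact_force: [3.6, 8.4, 4.6]
grip_width: 0.0231
gripper_force: 30.0
```

```bash
python3 st.py
```

```text
t 23.45 phi 0.00865901857647803 r 0.07158383067943702 Ftan -8.398995674989862 Frad 3.6773060849596337 Fz 4.6474356902478196 yaw_y -53.10153113688719 j6 37.28989695912873 z 0.12447558319654442 w 0.023136991023200458 30.000692903995514
tangent in tool [-0.593  0.805 -0.001] radial in tool [0.805 0.593 0.001]
```

>>> drive_tool(
  increments=[
    [-0.62, 0.85, 0, 0, 0, 0.015],
    [-0.62, 0.85, 0, 0, 0, 0.015],
    [-0.62, 0.85, 0, 0, 0, 0.015],
    [-0.62, 0.85, 0, 0, 0, 0.015],
    [-0.62, 0.85, 0, 0, 0, 0.015],
    [-0.62, 0.85, 0, 0, 0, 0.015],
    [-0.62, 0.85, 0, 0, 0, 0.015],
    [-0.62, 0.85, 0, 0, 0, 0.015],
    [-0.62, 0.85, 0, 0, 0, 0.015],
    [-0.62, 0.85, 0, 0, 0, 0.015],
  ],
  force=45,
)

```text
clock: 24.45
position: [0.5843, -0.121, 0.1245]
eef_rot: [[0.88, 0.475, 0.002], [0.475, -0.88, 0.003], [0.003, -0.001, -1.0]]
contact_force: [4.7, 11.1, 4.4]
grip_width: 0.0236
gripper_force: 45.0
```

```bash
python3 st.py
```

```text
t 24.45 phi -0.1258039271232916 r 0.07187380833311123 Ftan -11.622303463472269 Frad 3.3011105470563686 Fz 4.383717971891572 yaw_y -61.64521764661932 j6 44.8766180783595 z 0.124535252645936 w 0.023600598377640933 45.00130534172058
tangent in tool [-0.582  0.813 -0.003] radial in tool [0.813 0.582 0.001]
```

>>> drive_tool(
  increments=[
    [-0.6, 0.8, 0, 0, 0, 0.015],
    [-0.6, 0.8, 0, 0, 0, 0.015],
    [-0.6, 0.8, 0, 0, 0, 0.015],
    [-0.6, 0.8, 0, 0, 0, 0.015],
    [-0.6, 0.8, 0, 0, 0, 0.015],
    [-0.6, 0.8, 0, 0, 0, 0.015],
    [-0.6, 0.8, 0, 0, 0, 0.015],
    [-0.6, 0.8, 0, 0, 0, 0.015],
    [-0.6, 0.8, 0, 0, 0, 0.015],
    [-0.6, 0.8, 0, 0, 0, 0.015],
  ],
)

```text
clock: 25.45
position: [0.5826, -0.131, 0.1245]
eef_rot: [[0.941, 0.338, 0.003], [0.338, -0.941, 0.002], [0.003, -0.001, -1.0]]
contact_force: [7.7, 9.1, 2.5]
grip_width: 0.0235
gripper_force: 45.0
```

```bash
python3 st.py
```

```text
t 25.45 phi -0.2672290245926154 r 0.07214151114327409 Ftan -10.773589532841122 Frad 5.073585670505373 Fz 2.544345683543987 yaw_y -70.23942533066241 j6 52.50863730266805 z 0.1245140736154832 w 0.023450089430373217 45.00088691711426
tangent in tool [-0.575  0.818 -0.003] radial in tool [0.818 0.575 0.002]
```

>>> drive_tool(
  increments=[
    [-0.4, 0.57, 0, 0, 0, 0.01],
    [-0.4, 0.57, 0, 0, 0, 0.01],
    [-0.4, 0.57, 0, 0, 0, 0.01],
    [-0.4, 0.57, 0, 0, 0, 0.01],
    [-0.4, 0.57, 0, 0, 0, 0.01],
    [-0.4, 0.57, 0, 0, 0, 0.01],
    [-0.4, 0.57, 0, 0, 0, 0.01],
    [-0.4, 0.57, 0, 0, 0, 0.01],
    [-0.4, 0.57, 0, 0, 0, 0.01],
    [-0.4, 0.57, 0, 0, 0, 0.01],
  ],
)

```text
clock: 26.45
position: [0.5803, -0.1384, 0.1245]
eef_rot: [[0.97, 0.242, 0.003], [0.242, -0.97, 0.001], [0.003, -0.0, -1.0]]
contact_force: [7.3, 6.3, 2.3]
grip_width: 0.0231
gripper_force: 45.0
```

```bash
python3 st.py
```

```text
t 26.45 phi -0.373992418289577 r 0.07234455853830517 Ftan -8.5505436242944 Frad 4.453853496270336 Fz 2.3379573559691016 yaw_y -75.97969890585985 j6 57.55859338524829 z 0.12453440271388555 w 0.023128602517186927 45.00084042549133
tangent in tool [-0.58   0.815 -0.002] radial in tool [0.815 0.58  0.002]
```

>>> drive_tool(
  increments=[
    [-0.4, 0.57, 0, 0, 0, 0.01],
    [-0.4, 0.57, 0, 0, 0, 0.01],
    [-0.4, 0.57, 0, 0, 0, 0.01],
    [-0.4, 0.57, 0, 0, 0, 0.01],
    [-0.4, 0.57, 0, 0, 0, 0.01],
    [-0.4, 0.57, 0, 0, 0, 0.01],
    [-0.4, 0.57, 0, 0, 0, 0.01],
    [-0.4, 0.57, 0, 0, 0, 0.01],
    [-0.4, 0.57, 0, 0, 0, 0.01],
    [-0.4, 0.57, 0, 0, 0, 0.01],
  ],
)

```text
clock: 27.45
position: [0.5772, -0.1458, 0.1245]
eef_rot: [[0.99, 0.144, 0.002], [0.144, -0.99, -0.0], [0.002, 0.001, -1.0]]
contact_force: [4.4, 1.6, 3.4]
grip_width: 0.0235
gripper_force: 45.0
```

```bash
python3 st.py
```

```text
t 27.45 phi -0.48468381746778894 r 0.07252271756881853 Ftan -3.48175436991309 Frad 3.1231994891554558 Fz 3.415715017865744 yaw_y -81.73450625663767 j6 62.615878092225806 z 0.12452054985105604 w 0.02353750050299245 45.000847578048706
tangent in tool [-0.588  0.809 -0.   ] radial in tool [0.809 0.588 0.002]
```

>>> drive_tool(
  increments=[
    [-0.42, 0.56, 0, 0, 0, 0.01],
    [-0.42, 0.56, 0, 0, 0, 0.01],
    [-0.42, 0.56, 0, 0, 0, 0.01],
    [-0.42, 0.56, 0, 0, 0, 0.01],
    [-0.42, 0.56, 0, 0, 0, 0.01],
    [-0.42, 0.56, 0, 0, 0, 0.01],
    [-0.42, 0.56, 0, 0, 0, 0.01],
    [-0.42, 0.56, 0, 0, 0, 0.01],
    [-0.42, 0.56, 0, 0, 0, 0.01],
    [-0.42, 0.56, 0, 0, 0, 0.01],
  ],
)

```text
clock: 28.45
position: [0.5732, -0.1527, 0.1245]
eef_rot: [[0.999, 0.044, 0.001], [0.044, -0.999, -0.002], [0.001, 0.002, -1.0]]
contact_force: [5.7, -1.5, 3.2]
grip_width: 0.0233
gripper_force: 45.0
```

```bash
python3 st.py; python3 - <<'E'
import numpy as np
from scipy.optimize import least_squares
P=np.array([[.5252,-.043],[.5446,-.0494],[.562,-.0616],[.5755,-.0787],[.5821,-.0951],[.5846,-.1114],[.5843,-.121],[.5826,-.131],[.5803,-.1384],[.5772,-.1458]])
s=least_squares(lambda v:np.hypot(*(P-v[:2]).T)-v[2],[.513,-.112,.07]);print(s.x,s.fun)
s=least_squares(lambda v:np.hypot(*(P-v[:2]).T)-.07,[.513,-.112]);print(s.x);print(np.arctan2(*(P-s.x)[:,::-1].T))
E
```

```text
t 28.45 phi -0.5947859680554635 r 0.07266065825493974 Ftan -1.9350748955588875 Frad 5.544604147495759 Fz 3.162881280041723 yaw_y -87.4748132161679 j6 67.66760966792755 z 0.12451030343384908 w 0.02331899268034321 45.000606179237366
tangent in tool [-0.596  0.803  0.001] radial in tool [0.803 0.596 0.002]
[ 0.51261504 -0.11392611  0.07201681] [ 1.71720400e-05  1.63865016e-06 -6.61560269e-05  6.22971617e-05
 -2.66521255e-05  1.24652751e-05  1.63367301e-05  2.07716848e-05
 -4.30235754e-05  5.15018599e-06]
[ 0.5148037  -0.11292769]
[ 1.42320522  1.1322314   0.82730644  0.51346542  0.25896482  0.02188439
 -0.11563628 -0.26051002 -0.37091147 -0.48488129]
```

>>> drive_tool(
  increments=[
    [-0.42, 0.56, 0, 0, 0, 0.01],
    [-0.42, 0.56, 0, 0, 0, 0.01],
    [-0.42, 0.56, 0, 0, 0, 0.01],
    [-0.42, 0.56, 0, 0, 0, 0.01],
    [-0.42, 0.56, 0, 0, 0, 0.01],
    [-0.42, 0.56, 0, 0, 0, 0.01],
    [-0.42, 0.56, 0, 0, 0, 0.01],
    [-0.42, 0.56, 0, 0, 0, 0.01],
    [-0.42, 0.56, 0, 0, 0, 0.01],
    [-0.42, 0.56, 0, 0, 0, 0.01],
  ],
)

```text
clock: 29.45
position: [0.5685, -0.1591, 0.1245]
eef_rot: [[0.998, -0.056, 0.0], [-0.056, -0.998, -0.003], [0.001, 0.003, -1.0]]
contact_force: [2.9, -5.6, 3.3]
grip_width: 0.0234
gripper_force: 45.0
```

```bash
sed -i 's/A=.*/A=np.array([.5126,-.1139])/' st.py; python3 st.py
```

```text
t 29.45 phi -0.6792599023785044 r 0.07191123001623102 Ftan 2.5431037927819995 Frad 5.728596537034009 Fz 3.340676988652468 yaw_y -93.2261827507803 j6 72.74401232078898 z 0.12449673856752394 w 0.023424436523327607 45.00070631504059
tangent in tool [-0.583  0.812  0.002] radial in tool [0.812 0.583 0.002]
```

>>> drive_tool(
  increments=[
    [-0.41, 0.57, 0, 0, 0, 0.01],
    [-0.41, 0.57, 0, 0, 0, 0.01],
    [-0.41, 0.57, 0, 0, 0, 0.01],
    [-0.41, 0.57, 0, 0, 0, 0.01],
    [-0.41, 0.57, 0, 0, 0, 0.01],
    [-0.41, 0.57, 0, 0, 0, 0.01],
    [-0.41, 0.57, 0, 0, 0, 0.01],
    [-0.41, 0.57, 0, 0, 0, 0.01],
    [-0.41, 0.57, 0, 0, 0, 0.01],
    [-0.41, 0.57, 0, 0, 0, 0.01],
  ],
)

```text
clock: 30.45
position: [0.564, -0.1642, 0.1245]
eef_rot: [[0.988, -0.156, 0.001], [-0.156, -0.988, -0.003], [0.001, 0.002, -1.0]]
contact_force: [2.8, -4.0, 2.6]
grip_width: 0.0232
gripper_force: 45.0
```

```bash
python3 st.py
```

```text
t 30.45 phi -0.775052601116852 r 0.07190816142456323 Ftan 0.9174377090618794 Frad 4.792482538849625 Fz 2.5734803979827 yaw_y -98.95622632563622 j6 77.82885292400024 z 0.12450648593393376 w 0.023192772185725706 45.000802874565125
tangent in tool [-0.58   0.815  0.001] radial in tool [0.815 0.58  0.002]
```

>>> drive_tool(
  increments=[
    [-0.41, 0.57, 0, 0, 0, 0.01],
    [-0.41, 0.57, 0, 0, 0, 0.01],
    [-0.41, 0.57, 0, 0, 0, 0.01],
    [-0.41, 0.57, 0, 0, 0, 0.01],
    [-0.41, 0.57, 0, 0, 0, 0.01],
    [-0.41, 0.57, 0, 0, 0, 0.01],
    [-0.41, 0.57, 0, 0, 0, 0.01],
    [-0.41, 0.57, 0, 0, 0, 0.01],
    [0, 0, 0, 0, 0, 0],
    [0, 0, 0, 0, 0, 0],
  ],
)

```text
clock: 31.45
position: [0.5613, -0.1668, 0.1245]
eef_rot: [[0.972, -0.233, 0.003], [-0.233, -0.972, -0.001], [0.004, 0.0, -1.0]]
contact_force: [10.5, -0.2, -1.2]
grip_width: 0.0236
gripper_force: 45.0
```

```bash
python3 st.py
```

```text
t 31.45 phi -0.8265611674764489 r 0.071899909722853 Ftan -7.565181844171246 Frad 7.228372780076504 Fz -1.1696223247029984 yaw_y -103.4757921491868 j6 81.89639888320555 z 0.12454670371875079 w 0.023647879146355216 44.99998927116394
tangent in tool [-0.557  0.83  -0.002] radial in tool [0.83  0.557 0.003]
```

>>> drive_tool(
  increments=[
    [0.41, -0.57, 0, 0, 0, -0.01],
    [0.41, -0.57, 0, 0, 0, -0.01],
    [0.41, -0.57, 0, 0, 0, -0.01],
    [0, 0, 0, 0, 0, 0],
    [0, 0, 0, 0, 0, 0],
    [0, 0, 0, 0, 0, 0],
    [0, 0, 0, 0, 0, 0],
    [0, 0, 0, 0, 0, 0],
    [0, 0, 0, 0, 0, 0],
    [0, 0, 0, 0, 0, 0],
  ],
)

```text
clock: 32.45
position: [0.5618, -0.1663, 0.1245]
eef_rot: [[0.979, -0.204, 0.001], [-0.204, -0.979, -0.002], [0.002, 0.002, -1.0]]
contact_force: [5.3, -3.8, 2.1]
grip_width: 0.0238
gripper_force: 45.0
```

```bash
python3 st.py
```

```text
t 32.45 phi -0.8170810729608391 r 0.0718825731685424 Ftan -1.226523751521763 Frad 6.388168864527516 Fz 2.0855605536356348 yaw_y -101.7860012310047 j6 80.36213303914859 z 0.12453671735624394 w 0.023806992975421992 45.00082075595856
tangent in tool [-0.574  0.819  0.001] radial in tool [0.819 0.574 0.002]
```

>>> drive_tool(
  increments=[
    [0, 0, 0, 0, 0, 0],
    [0, 0, 0, 0, 0, 0],
    [0, 0, 0, 0, 0, 0],
    [0, 0, 0, 0, 0, 0],
    [0, 0, 0, 0, 0, 0],
    [0, 0, 0, 0, 0, 0],
    [0, 0, 0, 0, 0, 0],
    [0, 0, -5, 0, 0, 0],
    [0, 0, -15, 0, 0, 0],
    [0, 0, -25, 0, 0, 0],
  ],
  gripper=-0.3,
)

```text
clock: 33.45
position: [0.5604, -0.1644, 0.1689]
eef_rot: [[0.979, -0.203, -0.003], [-0.203, -0.979, 0.001], [-0.003, -0.001, -1.0]]
contact_force: [0.1, 0.4, 0.2]
grip_width: 0.0605
gripper_force: 0.0
```

>>> drive_tool(
  increments=[
    [0, 0, -10, 0, 0, 0],
    [0, 0, -20, 0, 0, 0],
    [0, 0, -20, 0, 0, 0],
    [0, 0, -20, 0, 0, 0],
    [-20, 0, 0, 0, 0, 0],
    [-20, 0, 0, 0, 0, 0],
    [-20, 0, 0, 0, 0, 0],
    [-20, 0, 0, 0, 0, 0],
    [0, 0, 0, 0, 0, 0],
    [0, 0, 0, 0, 0, 0],
  ],
)

```text
clock: 34.45
position: [0.4836, -0.1488, 0.24]
eef_rot: [[0.979, -0.203, 0.002], [-0.203, -0.979, -0.001], [0.002, 0.0, -1.0]]
contact_force: [0.8, 0.3, 0.3]
grip_width: 0.0603
gripper_force: 0.0
```

```bash
python3 - <<'E'
from h import *
np.set_printoptions(precision=4,suppress=True)
s=manip.observe();print(s['clock'],s['position'],s['contact_force'],s['grip_width'])
im=imaging.get_image('side');c=cam('side')
P=np.array([.5126+.07*np.cos(-.817),-.1139+.07*np.sin(-.817),.134]);print('expect knob at',(proj(c,P)-[270,170])*4)
cv2.imwrite('pics/s2.png',cv2.resize(im[170:320,270:410],None,fx=4,fy=4,interpolation=cv2.INTER_CUBIC))
E
```

```text
34.45 [ 0.4836 -0.1488  0.24  ] [0.8215 0.2836 0.3453] 0.06031116552262315
expect knob at [218.4004  73.0102]
```

View pics/s2.png

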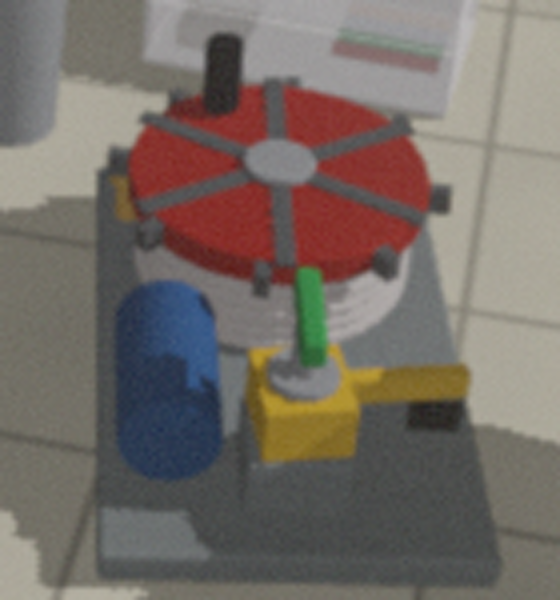

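After release the knob centre is at (223,73), against (218,73) expected, so the wheel is resting in the pocket. The key is home with its flange flush, and the pawl is at its stop.

```bash
python3 -c "
from bench import job_done
print(job_done())"
```

```text
the job is handed in; nothing more can be done
None
```

The job is handed in at about 34 s: the key is pressed home and turned to its stop with the pawl clear, and the flywheel was turned slowly past its peak and rests where I let go, in the pocket judging by the knob force (the piston can't be read directly).

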